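# Refit the strainer disk and ring nut on the lubricator pot

## Robot

A 6-joint arm with a two-finger parallel gripper is mounted at the origin on the work surface. World frame = base frame: x ahead of the robot, y to its left, z up, the work surface at z = 0. Lengths are in mm, angles in rad, forces in N, time in s.
With the tool pointing down it reaches from about 425 to 950 mm from the base axis. Payload 3.5 kg.
Tool frame: the origin (TCP) lies on the mounting face of the last link; the fingertips stand 173 mm ahead of it and the grasp point (between the pads) lies 155 mm ahead of it; z points along the fingers, y is the line along which they close (so a half turn about z gives the same grasp; the last joint's range is limited). The gripper opens to 85 mm and grips with 20 to 120 N. Pads are 22 mm wide; open, the fingers measure 114 mm over their backs; the gripper's body (76 mm by 85 mm) begins 54 mm behind the grasp point. The pads swing forward as they close: fully open they stand 13 mm farther back than shut.
Start: joints at [-1.321, 0.286, 1.577, -0, 1.279, -0.15], TCP at [262.755, -621.746, 404.725] pointing down, gripper open.
Joint ranges: [-2.77, 2.77], [-0.9, 2.22], [0.21, 2.48], [-1.53, 4.67], [0.24, 2.81], [-2.84, 2.84]. Speed limits (rad/s): [2.79, 2.79, 3.14, 3.14, 3.14, 3.14].

## Interface

Orientations are given as a unit quaternion [w, x, y, z].
In Python, from bench import ctrl gives the robot as it stands.
- The arm moves only by the tool drive_tool, never from a script. Its argument "series" is a list that holds one entry, the list of rows, each a list of 7 numbers: the shift along the tool's x, y, z in cm, then the turn, a rotation vector about the tool's x, y, z in degrees, then the closure, from 0 (fully open) to 1 (shut). A call has 1 to 10 rows; each row shifts and turns the commanded pose from where the row before left it, along the tool's axes as they then stand; what a row does not reach is not made up. A row lasts 1/12 s, in which the tool goes at most 41.7 mm and 7.16 degrees, less where a joint would pass 70% of its speed; a pose out of reach is approached as far as the arm can. A call is refused whole if a number of a shift passes 4.17 or a number of a turn 7.16, either way. A call with a gripper value outside its range is refused whole. The fingers move at their own pace and stop on an object; the grip force is fixed at half the most. Time passes only in rows, so rows that do not move let the fingers close. It gives the time, the measured TCP pose, the force, the opening and the grip force at its end, in the units of the state.
- ctrl.get_obs(): the state, without advancing time (a new reading comes with each control period).
- ctrl.grab_frame(name): name is "scene" or "side" or "wrist"; returns the picture (480x640x3 uint8, blue, green, red); there is no depth.
- ctrl.camera_params(name): a dict with "K" (3x3 intrinsics, pixels), "world_from_camera" (4x4, takes a point from camera to world coordinates). Camera axes: x right, y up, looking along -z (the intrinsics and any distortion apply to the point x, -y, -z); pixel columns grow to the right and rows downward; lengths in mm; the calibration is good to about 2 mm. A picture is of the moment at which its call begins: read the wrist's pose just before it. camera_params takes no time and is no camera call; for the wrist camera it gives the pose at the moment of the call.
- ctrl.sign_off(): hands the job in; it is judged then, once.
The state is a dict: "clock": time; "q": joint angles; "joint_velocities": joint speeds; "tau": joint torques, N m; "eef_pos": TCP position; "tcp_rot": TCP orientation; "force": force on the tool from outside, world axes, zero at the start; "torque": the same for the moment, N m; "grip_width": finger opening in mm; "grasp_force": force on a finger pad.
Only numpy, scipy, OpenCV 4.12 (cv2) and the standard library are available. Lean on these libraries where they do the work, as an engineer would, in place of code of your own. Each camera call takes 0.05 s, during which the arm holds its last target. There are 200 camera calls.

## Task

Refit the strainer of the power hammer's lubricator pot: set the loose strainer disk flat into the pot's mouth, stud up, and then put the ring nut over it and screw it clockwise until it is fully down and stays there by itself, holding the disk down against its spring. Feel for the thread start with a light push and do not force the threads or the stop; leave the hammer, wrench, tin and cup alone.

Things in the scene. Friction and masses are not known exactly. Their poses are not given: they have to be found in the camera images.
- pot: Lubricator pot: grey round casting bolted to the bench, origin under its middle on the bench, z up. Foot 104 mm across, body 76 mm across and 59 mm high; on top a steel neck, 44 mm outside, standing 26 mm above the body. Cast ribs up its +y and -y sides show only roughly where the gaps in the neck's thread are.
- mouth (a point): Centre of the pot's round mouth at the height of the rim, 85 mm above the bench; z up. The bore is 38 mm wide with a rounded lip. In it, 5 mm below the rim, is a flat sprung seat: it pushes back with about 3 N at once and 3 N more per mm, over 4.5 mm of travel.
- flights (a point): Point on the neck's axis, 6 mm below the rim, level with the flat tops of two thread flights round the neck (52 mm across). Between them are two opposite gaps, 28 degrees wide, for the nut's lugs. The gaps' middles lie on one line through the axis, up to 23 degrees to either side of this frame's y axis: the exact turn must be found by feel or sight.
- disk_center (a point): Strainer disk: steel, perforated, 36 mm across, 8 mm thick (lowest 1.5 mm 34 mm across), with a round stud 12 mm across, 22 mm high on its middle to grip; 80 g or so. Point on the axis 15 mm above its underside; z along the stud. Starts on the bench stud up. Resting on the sprung seat this point is 10 mm above the rim; about 2.3 mm lower with the nut home.
- ring_center (a point): Ring nut: steel ring 63 mm across, 22 mm high, 140 g or so, with two flats on its +y and -y sides, 59 mm apart, 38 mm long, to grip. Point on its axis half-way up; z out of its flange. Starts on the bench flange up. This point is 5 mm above the rim with the lugs on the flights, 4 mm below it dropped through the gaps onto the disk, 6.4 mm below it when home.
- ring_under (a point): Centre of the ring nut's open underside, same axes. Inside 54.4 mm wide, 18 mm deep up to a 4 mm flange with a 28 mm hole. Two lugs at the lower edge inside, behind the middles of the flats: 6 mm wide, 4 mm high, 46.4 mm apart. Dropped through the gaps, they run under the flights: about 55 degrees clockwise (from above) draws the nut down, then a level stretch, and a solid stop at about 79.
- hammer: hammer lying on the bench beyond and to the right of the pot (-y side); leave it alone
- wrench: wrench lying on the bench beyond and to the left of the pot (+y side); leave it alone
- oil_tin: closed tin, 66 mm across, 100 mm high; leave it alone
- cup: open steel cup, 76 mm across, 85 mm high; leave it alone

How it is judged (in metres and radians):
On the way, in this order (a step that is already met when the one before it is completed fails the run):
1. the disk sits flat in the mouth, stud up, on the sprung seat, let go (horizontal distance between disk_center and mouth below 0.003 m and z of disk_center in the frame of mouth below 0.0112 m and angle between disk_center's own z axis and vertical below 0.08 rad and contact force between disk and the fingers below 0.1 N and contact force between ring and pot below 0.1 N), for 0.2 s.
2. the ring nut sits screwed fully down over the disk, let go (horizontal distance between ring_center and mouth below 0.003 m and z of ring_center in the frame of mouth below -0.0056 m and angle between ring_center's own z axis and vertical below 0.06 rad and contact force between ring and the fingers below 0.1 N), for 0.2 s.
At the end, for the whole second after the job is handed in: The ring nut, let go, stays level (3.4 degrees) and within 3 mm of the axis, its centre at least 5.6 mm below the rim, held by its thread; the disk lies stud up and flat (4.6 degrees, 3 mm) under it, its centre 5 to 8.5 mm above the rim; both at rest (horizontal distance between each of disk_center, ring_center and mouth below 0.003 m and z of disk_center in the frame of mouth between 0.005 and 0.0085 m and angle between disk_center's own z axis and vertical below 0.08 rad and z of ring_center in the frame of mouth below -0.0056 m and angle between ring_center's own z axis and vertical below 0.06 rad and linear speed of each of ring, disk below 0.01 m/s); the robot touches nothing.
It fails at once if the pot or its threads are forced: more than 50 N between the ring nut and the pot (contact force between ring and pot above 50 N).
It fails at once if the disk is pressed on the pot with more than 40 N (contact force between disk and pot above 40 N).
It fails at once if a bystander is moved by more than 20 mm (distance of any of hammer, wrench, oil_tin, cup from where it was at the start of the episode above 0.02 m).
It also fails if it takes over 70 s, if anything falls off the work surface, if the arm or the gripper's body presses on something with over 40 N, if the wrist force passes 120 N, or if a joint passes its speed limit or range.

## Working session

There is one attempt and no reset: what is moved stays moved. The work goes in short steps, Python scripts to look and compute and a tool call to move; the robot and the scene stay as the last step left them, time stands still between calls to the robot, and variables do not carry over. Pictures are saved under pics/ and viewed, at most 10 in all, crops included, and the job is handed in when it is done.

Besides the shell and the picture viewer there is one more tool, called after "Emit:" as a command line: name --argument value ..., lists and objects as JSON in quotes. drive_tool: Moves the arm, as the interface text tells. Its arguments: {"type":"object","properties":{"series":{"type":"array"}},"required":["series"]}

```bash
mkdir -p pics; ls; python3 - <<'E'
from bench import ctrl
import cv2,json
import numpy as np
o=ctrl.get_obs();print(o)
for n in("scene","side"):
    cv2.imwrite(f"pics/{n}0.png",ctrl.grab_frame(n));p=ctrl.camera_params(n);print(n,{k:np.round(v,3).tolist() if not isinstance(v,str) else v for k,v in p.items()})
p=ctrl.camera_params("wrist");print(np.round(p["world_from_camera"],3).tolist(),p["K"])
E
```

```text
pics
{'clock': 0.0, 'q': array([-1.32105261e+00,  2.87189150e-01,  1.57819445e+00,  8.37983358e-05,
        1.27856528e+00, -1.50029924e-01]), 'joint_velocities': array([-8.40935935e-04,  3.43424310e-04, -1.38799356e-03, -1.20526687e-03,
        8.32867021e-05,  6.60161694e-04]), 'tau': array([-1.14955412e-03, -4.05985129e+01, -2.92625892e+01, -1.99115793e-04,
        5.89300660e-03,  8.45269348e-07]), 'eef_pos': array([ 262.6681773 , -621.52340918,  403.32157538]), 'tcp_rot': array([-1.17864788e-03,  9.80090782e-01,  1.98546393e-01, -1.86540229e-05]), 'force': array([-0.58339296,  0.30705638, -0.22879286]), 'torque': array([-0.0162089 ,  0.00628157,  0.01899823]), 'grasp_force': 0.0, 'grip_width': 85.2429886483866}
scene {'K': [[548.667, 0.0, 322.853], [0.0, 548.667, 237.785], [0.0, 0.0, 1.0]], 'world_from_camera': [[-0.568, -0.48, 0.668, 1398.276], [0.823, -0.319, 0.47, 578.577], [-0.012, 0.817, 0.577, 801.542], [0.0, 0.0, 0.0, 1.0]]}
side {'K': [[488.949, 0.0, 319.044], [0.0, 488.949, 243.973], [0.0, 0.0, 1.0]], 'world_from_camera': [[-0.823, 0.327, -0.465, 76.261], [-0.568, -0.467, 0.677, 713.013], [0.004, 0.821, 0.57, 671.498], [0.0, 0.0, 0.0, 1.0]]}
[[0.39, 0.871, 0.298, 337.938], [-0.921, 0.369, 0.124, -589.985], [-0.002, -0.323, 0.946, 373.64], [0.0, 0.0, 0.0, 1.0]] [[370.08434471   0.         320.06019201]
 [  0.         370.08434471 236.58374464]
 [  0.           0.           1.        ]]
```

View pics/scene0.png

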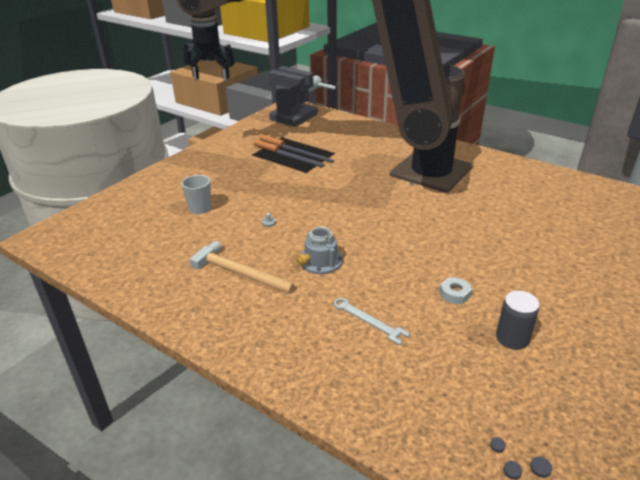

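View pics/side0.png

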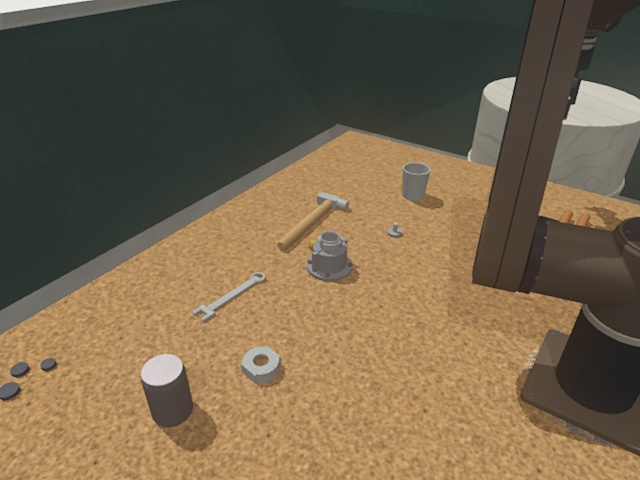

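The scene view shows the disk at about (268,221), the pot mouth at (321,233) and the ring at (456,289). In the side view they are at (395,231), (330,239) and (262,363). Next I'll make enlarged crops for precision.

```bash
cat > h.py <<'E'
import cv2, numpy as np
from bench import ctrl
from scipy.spatial.transform import Rotation as R
def cam(n):
    p=ctrl.camera_params(n); return np.array(p["K"]),np.array(p["world_from_camera"])
def ray(n,u,v,c=None):
    K,T=c or cam(n); d=np.linalg.inv(K)@[u,v,1]; d=d*[1,-1,-1]
    return T[:3,3],T[:3,:3]@d
def onz(n,u,v,z,c=None):
    o,d=ray(n,u,v,c); return o+d*(z-o[2])/d[2]
def proj(n,P,c=None):
    K,T=c or cam(n); q=T[:3,:3].T@(np.asarray(P)-T[:3,3]); q=q*[1,-1,-1]; w=K@q; return w[:2]/w[2]
E
python3 - <<'E'
from h import *
sc=cv2.imread("pics/scene0.png");si=cv2.imread("pics/side0.png")
t=[]
for im,pts in((sc,[(268,219),(321,245),(456,290)]),(si,[(395,230),(330,255),(262,364)])):
    t.append(np.hstack([cv2.resize(im[v-24:v+26,u-22:u+22],None,fx=6,fy=6,interpolation=cv2.INTER_CUBIC) for u,v in pts]))
cv2.imwrite("pics/c0.png",np.vstack(t))
for n,L in(("scene",[(268,213,30),(268,222,4),(321,233,85),(456,285,22)]),("side",[(395,225,30),(395,232,4),(330,239,85),(262,357,22)])):
    for l in L: print(n,l,onz(n,*l).round(1))
E
```

```text
scene (268, 213, 30) [ 490.9 -233.    30. ]
scene (268, 222, 4) [ 494.4 -232.4    4. ]
scene (321, 233, 85) [554.3 -19.5  85. ]
scene (456, 285, 22) [480.7 287.6  22. ]
side (395, 225, 30) [ 493.3 -222.1   30. ]
side (395, 232, 4) [ 495.2 -231.     4. ]
side (330, 239, 85) [545.6 -12.4  85. ]
side (262, 357, 22) [490.5 283.4  22. ]
```

View pics/c0.png

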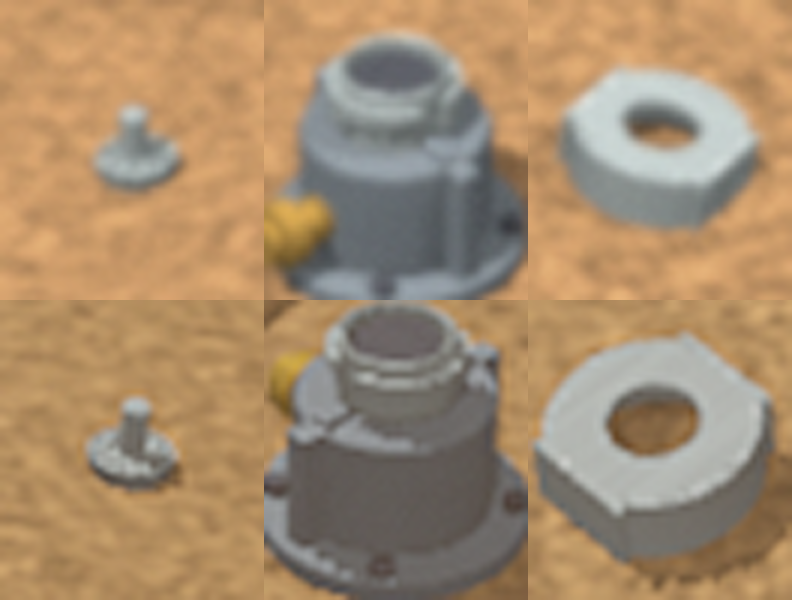

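The crops give the stud tops, the bore, the ring hole and flat corners, and the pot's ribs.

```bash
python3 - <<'E'
from h import *
def sc(i,x,y): u,v=[(268,219),(321,245),(456,290)][i]; return ("scene",u-22+(x-264*i)/6-.4,v-24+y/6-.4)
def sd(i,x,y): u,v=[(395,230),(330,255),(262,364)][i]; return ("side",u-22+(x-264*i)/6-.4,v-24+(y-300)/6-.4)
def tri(a,b):
    o1,d1=ray(*a);o2,d2=ray(*b);s=np.linalg.lstsq(np.c_[d1,-d2],o2-o1,rcond=None)[0]
    return ((o1+d1*s[0]+o2+d2*s[1])/2).round(1),np.linalg.norm(o1+d1*s[0]-o2-d2*s[1]).round(1)
for nm,a,b,z in(("stud",sc(0,133,107),sd(0,137,403),30),("mouth",sc(1,396,70),sd(1,397,339),85),("hole",sc(2,663,126),sd(2,655,420),22)):
    print(nm,tri(a,b),onz(*a,z).round(1),onz(*b,z).round(1))
for l in [sc(2,695,188),sc(2,757,142),sc(2,563,112),sc(2,617,70),sd(2,537,443),sd(2,622,513),sd(2,690,335),sd(2,770,402)]: print("flat",l[0],onz(*l,22).round(1))
for l in [sc(1,455,158),sd(1,318,430),sd(1,483,358)]: print("rib",l[0],onz(*l,59).round(1))
E
```

```text
stud (array([ 495.2, -229. ,   33.8]), np.float64(3.2)) [ 489.1 -235.3   30. ] [ 497.1 -231.8   30. ]
mouth (array([551.8, -21.8,  83.5]), np.float64(2.2)) [552.4 -22.   85. ] [550.1 -18.2  85. ]
hole (array([487.4, 290.4,  23.6]), np.float64(0.3)) [485.7 290.   22. ] [488.5 289.2  22. ]
flat scene [511. 313.  22.]
flat scene [475.2 321.6  22. ]
flat scene [498.5 256.6  22. ]
flat scene [465.2 262.9  22. ]
flat side [510.6 315.2  22. ]
flat side [474.  320.6  22. ]
flat side [501.4 257.8  22. ]
flat side [465.4 264.8  22. ]
rib scene [557.8   8.8  59. ]
rib side [562.   14.1  59. ]
rib side [538.  -58.4  59. ]
```

Emit:
drive_tool --series '[[[3, -2.2, 0.6, 0, 0, 0, 0], [3, -2.2, 0.6, 0, 0, 0, 0], [3, -2.2, 0.6, 0, 0, 0, 0], [3, -2.2, 0.6, 0, 0, 0, 0], [3, -2.2, 0.6, 0, 0, 0, 0], [3, -2.2, 0.6, 0, 0, 0, 0], [3, -2.2, 0.6, 0, 0, 0, 0], [3, -2.2, 0.6, 0, 0, 0, 0], [3, -2.2, 0.6, 0, 0, 0, 0], [3, -2.2, 0.6, 0, 0, 0, 0]]]'

```text
clock: 0.93
eef_pos: [453.9, -300.5, 344.0]
tcp_rot: [-0.0, 0.98, 0.198, -0.0]
force: [1.2, -0.0, 0.2]
grip_width: 85.6
grasp_force: 0.0
```

Emit:
drive_tool --series '[[[3, -2.4, 0.7, 0, 0, 0, 0.5], [3, -2.4, 0.7, 0, 0, 0, 0.5], [0, 0, 0, 0, 0, 0, 0.5], [0, 0, 0, 0, 0, 0, 0.5]]]'

```text
clock: 1.27
eef_pos: [490.5, -232.7, 329.6]
tcp_rot: [-0.001, 0.98, 0.201, -0.001]
force: [0.6, -0.0, 0.2]
grip_width: 43.0
grasp_force: 0.0
```

```bash
cat >> h.py <<'E'
def st():
    o=ctrl.get_obs(); q=o["tcp_rot"]; M=R.from_quat([*q[1:],q[0]]).as_matrix()
    print("t",round(o["clock"],2),"tcp",o["eef_pos"].round(1),"xang",np.degrees(np.arctan2(M[1,0],M[0,0])).round(2),"zax",M[:,2].round(4),"q6",np.degrees(o["q"][5]).round(1),"F",o["force"].round(1),"T",o["torque"].round(2),"w",round(o["grip_width"],1),"g",round(o["grasp_force"],1))
    return o,M
def go(P,xang):
    "what is left to a down pose: shift (cm) in tool axes now, turn (deg)"
    o,M=st(); print("left shift cm",(M.T@(np.array(P)-o["eef_pos"])/10).round(2)," turn z",-round((xang-np.degrees(np.arctan2(M[1,0],M[0,0]))+180)%360-180,2))
def snap(name,cam_="wrist"):
    c=cam("wrist") ; im=ctrl.grab_frame(cam_); cv2.imwrite(f"pics/{name}.png",im); np.savez(f"pics/{name}.npz",K=c[0],T=c[1]); return im
def load(name):
    z=np.load(f"pics/{name}.npz"); return z["K"],z["T"]
E
python3 - <<'E'
from h import *
st();im=snap("w1");c=load("w1")
for P in ((493,-232,30),(493,-232,8)): print(proj("wrist",P,c))
E
```

```text
t 1.27 tcp [ 490.5 -232.7  329.6] xang 23.14 zax [-0.0019  0.0012 -1.    ] q6 30.8 F [ 0.6 -0.   0.2] T [-0.02  0.04 -0.02] w 43.0 g 0.0
[320.62841113 219.49038531]
[320.6278315  211.89878886]
```

View pics/w1.png

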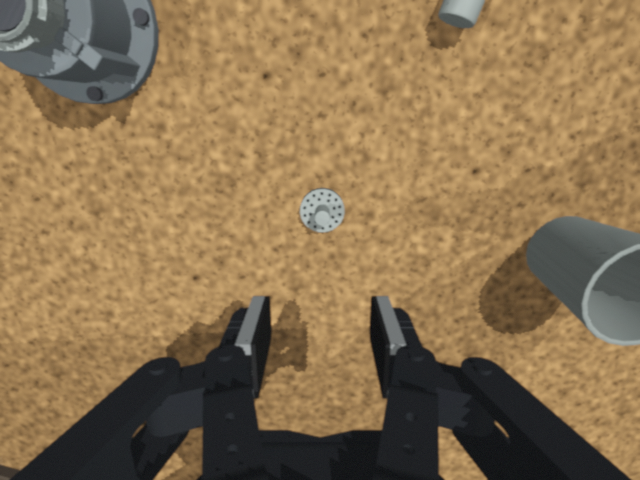

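The stud top is at (322,218) and the disk at (322,210), close to the prediction.

```bash
python3 - <<'E'
from h import *
c=load("w1");a=onz("wrist",322,218,30,c);b=onz("wrist",322,210.5,8,c);print(a,b)
P=(a+b)/2;P[2]=184;go(P,23)
E
```

```text
[ 494.4891054  -232.49172327   30.        ] [ 494.5210142  -232.56245741    8.        ]
t 1.32 tcp [ 490.2 -234.1  330.2] xang 23.02 zax [-1.e-03  2.e-04 -1.e+00] q6 30.8 F [ 0.7 -0.7 -0. ] T [-0.04 -0.    0.03] w 42.8 g 0.0
left shift cm [ 0.47  0.04 14.62]  turn z 0.02
```

Emit:
drive_tool --series '[[[0.45, 0, 2.6, 0, 0, 0, 0.6], [0, 0, 3, 0, 0, 0, 0.6], [0, 0, 3, 0, 0, 0, 0.6], [0, 0, 3, 0, 0, 0, 0.6], [0, 0, 1.8, 0, 0, 0, 0.6], [0, 0, 0.6, 0, 0, 0, 0.6], [0, 0, 0.3, 0, 0, 0, 0.6], [0, 0, 0.3, 0, 0, 0, 0.6], [0, 0, 0, 0, 0, 0, 0.6]]]'

```text
clock: 2.07
eef_pos: [494.5, -234.0, 185.8]
tcp_rot: [0.001, 0.98, 0.198, 0.001]
force: [-0.2, -0.1, 0.8]
grip_width: 34.1
grasp_force: 0.0
```

Emit:
drive_tool --series '[[[0, 0, 0, 0, 0, 0, 0.7], [0, 0, 0, 0, 0, 0, 0.8], [0, 0, 0, 0, 0, 0, 0.9], [0, 0, 0, 0, 0, 0, 0.95], [0, 0, 0, 0, 0, 0, 1], [0, 0, 0, 0, 0, 0, 1], [0, 0, 0, 0, 0, 0, 1]]]'

```text
clock: 2.65
eef_pos: [494.8, -233.4, 186.2]
tcp_rot: [0.001, 0.98, 0.199, 0.001]
force: [-1.4, 0.1, 5.9]
grip_width: 8.9
grasp_force: 58.7
```

Emit:
drive_tool --series '[[[0, 0, -1, 0, 0, 0, 1], [0, 0, -3, 0, 0, 0, 1], [0, 0, -4, 0, 0, 0, 1], [0, 0, -4, 0, 0, 0, 1], [0, 0, 0, 0, 0, 0, 1], [0, 0, 0, 0, 0, 0, 1]]]'

```text
clock: 3.15
eef_pos: [495.0, -233.4, 308.5]
tcp_rot: [0.003, 0.98, 0.199, 0.003]
force: [-0.6, 0.6, -1.4]
grip_width: 9.5
grasp_force: 58.6
```

```bash
python3 - <<'E'
from h import *
o,M=st();im=snap("w2");
a=im[80:440,140:500]
K,T=cam("side");p=proj("side",o["eef_pos"]+[0,0,-170]).astype(int);print(p)
s=ctrl.grab_frame("side")[p[1]-40:p[1]+40,p[0]-40:p[0]+40]
cv2.imwrite("pics/w2b.png",np.hstack([a,cv2.resize(s,(360,360),interpolation=cv2.INTER_CUBIC)]))
E
```

```text
t 3.15 tcp [ 495.  -233.4  308.5] xang 22.92 zax [ 0.0061 -0.0043 -1.    ] q6 31.2 F [-0.6  0.6 -1.4] T [ 0.05 -0.01  0.05] w 9.5 g 58.6
[400 183]
```

View pics/w2b.png

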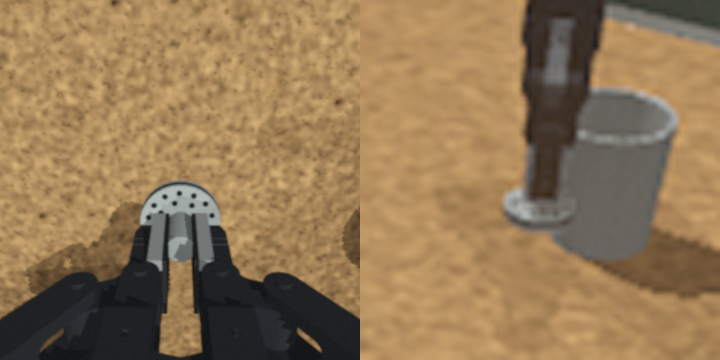

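The disk is held level, with its front edge at roughly (321,264) in the full frame. Next I'll put the camera straight over the mouth.

Emit:
drive_tool --series '[[[1.05, -3.5, -0.3, 0, 0, 0, 1], [1.05, -3.5, -0.3, 0, 0, 0, 1], [1.05, -3.5, -0.3, 0, 0, 0, 1], [1.05, -3.5, -0.3, 0, 0, 0, 1], [1.05, -3.5, 0, 0, 0, 0, 1], [0, 0, 0, 0, 0, 0, 1], [0, 0, 0, 0, 0, 0, 1], [0, 0, 0, 0, 0, 0, 1]]]'

```text
clock: 3.92
eef_pos: [474.0, -51.2, 315.1]
tcp_rot: [-0.001, 0.98, 0.199, -0.001]
force: [0.2, 0.5, -0.5]
grip_width: 9.2
grasp_force: 58.8
```

```bash
python3 - <<'E'
from h import *
o,M=st();im=snap("w3");c=load("w3")
p=proj("wrist",(551,-21,85),c).astype(int);print(p)
x0=max(p[0]-75,0);y0=max(p[1]-75,0);print(x0,y0)
cv2.imwrite("pics/w3b.png",cv2.resize(im[y0:y0+150,x0:x0+150],(600,600),interpolation=cv2.INTER_CUBIC))
E
```

```text
t 3.92 tcp [474.  -51.2 315.1] xang 22.95 zax [-2.9e-03  5.0e-04 -1.0e+00] q6 48.7 F [ 0.2  0.5 -0.5] T [-0.02  0.01 -0.01] w 9.2 g 58.8
[324 106]
249 31
```

View pics/w3b.png

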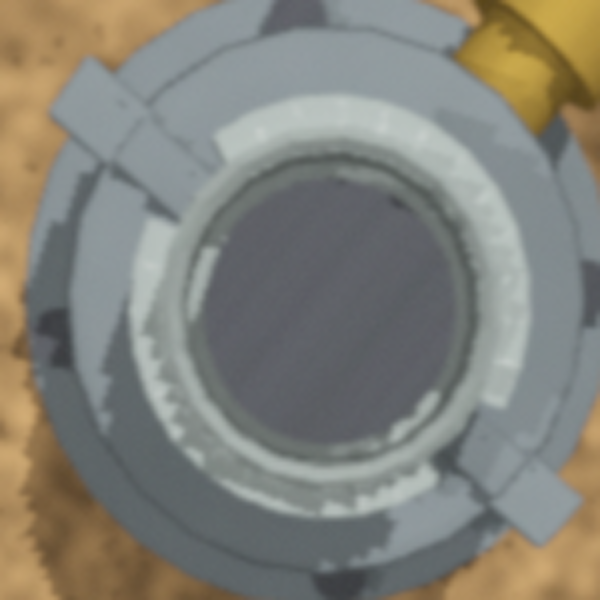

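The gaps in the light flights are clear in the crop. One runs from (218,140) to (148,215) and the other from (515,405) to (435,482).

```bash
python3 - <<'E'
from h import *
from scipy.optimize import least_squares
c=load("w3")
W=lambda x,y,z:onz("wrist",249+x/4-.4,31+y/4-.4,z,c)
def fit(pts,z):
    P=np.array([W(x,y,z) for x,y in pts]);s=least_squares(lambda p:np.hypot(P[:,0]-p[0],P[:,1]-p[1])-p[2],[551,-21,25]);print(s.x.round(2),s.fun.round(2));return s.x
f=fit([(132,290),(530,310),(340,95),(320,517),(218,140),(148,215),(517,400),(436,487),(455,130)],79)
r=fit([(168,300),(490,320),(330,138),(325,480)],83)
C=f[:2]
for g in ([(218,140),(148,215)],[(232,162),(178,220)],[(517,405),(436,487)]):
    a=[np.degrees(np.arctan2(*(W(x,y,79)[:2]-C)[::-1])) for x,y in g];print(np.round(a,1),np.mean(a))
for g in ([(118,128)],[(508,487)]): print("rib",[np.degrees(np.arctan2(*(W(x,y,59)[:2]-C)[::-1])) for x,y in g])
# disk in grip
c2=load("w2");o=np.array([495,-233.4])
for v in (262,264,266): print(v,(onz("wrist",321,v,308.5-178,c2)[:2]-o)@np.array([[.921,.389],[.389,-.921]]))
E
```

```text
[551.3  -25.27  26.44] [ 0.12 -0.54 -0.18 -0.2  -0.66  0.51  0.53 -0.09  0.51]
[551.1  -24.65  20.84] [-0.02 -0.02  0.02  0.02]
[58.1 85.9] 72.02691853569493
[58.2 82.9] 70.57923900403634
[ -91.6 -124.2] -107.90631062383386
rib [np.float64(73.20340961224305)]
rib [np.float64(-108.98431247254494)]
262 [19.88959702  1.86904046]
264 [18.95097676  1.87083656]
266 [18.00883717  1.8726394 ]
```

```bash
python3 - <<'E'
from h import *
for n in("w1","w2","w3"):
    T=load(n)[1]; print(n,T.round(3).tolist())
o,M=st();T=cam("wrist")[1];print((M.T@T[:3,:3]).round(4).tolist(),(M.T@(T[:3,3]-o["eef_pos"])).round(2))
T0=np.array([[0.39,0.871,0.298],[-0.921,0.369,0.124],[-.002,-.323,.946]])
# ideal tool: x ang 22.9
a=np.radians(22.9);Mi=np.array([[np.cos(a),np.sin(a),0],[np.sin(a),-np.cos(a),0],[0,0,-1]])
print((Mi.T@T0).round(4).tolist())
for n,P in(("w1",(490.1,-234.7,329.4)),("w2",(494.3,-233,303.3)),("w3",(474.5,-51.4,315.3))):
    T=load(n)[1];print(n,(Mi.T@T[:3,:3]).round(4).tolist(),(Mi.T@(T[:3,3]-P)).round(2))
E
```

```text
w1 [[0.394, 0.869, 0.299, 565.512], [-0.919, 0.373, 0.127, -200.898], [-0.001, -0.325, 0.946, 299.672], [0.0, 0.0, 0.0, 1.0]]
w2 [[0.39, 0.873, 0.292, 570.386], [-0.921, 0.368, 0.131, -201.994], [0.007, -0.32, 0.947, 279.018], [0.0, 0.0, 0.0, 1.0]]
w3 [[0.391, 0.87, 0.3, 549.181], [-0.921, 0.37, 0.126, -19.685], [-0.001, -0.326, 0.945, 285.09], [0.0, 0.0, 0.0, 1.0]]
t 3.97 tcp [474.3 -51.9 315.5] xang 22.88 zax [-2.2e-03  4.0e-04 -1.0e+00] q6 48.7 F [ 0.1  0.8 -1.1] T [-0.01 -0.04 -0.01] w 9.4 g 58.8
[[0.0007, 0.9462, 0.3235], [1.0, -0.0006, -0.0006], [-0.0004, 0.3235, -0.9462]] [81.57  0.28 29.84]
[[0.0009, 0.9459, 0.3228], [1.0002, -0.001, 0.0017], [0.002, 0.323, -0.946]]
w1 [[0.0049, 0.9458, 0.3248], [1.0, -0.0051, -0.0002], [0.0014, 0.3248, -0.9458]] [82.62 -1.79 29.73]
w2 [[0.0011, 0.9475, 0.3198], [1.0, 0.0011, -0.0067], [-0.0067, 0.3198, -0.9474]] [82.15  1.04 24.28]
w3 [[0.0016, 0.9454, 0.3259], [1.0, -0.0019, 0.0007], [0.0012, 0.3259, -0.9454]] [81.14 -0.15 30.21]
```

Emit:
drive_tool --series '[[[1.3, 0.25, 1.5, 0, 0, 0, 1], [1.3, 0.25, 1.5, 0, 0, 0, 1], [0, 0, 0, 0, 0, 0, 1], [0, 0, 0, 0, 0, 0, 1], [0, 0, 0, 0, 0, 0, 1], [0, 0, 0, 0, 0, 0, 1]]]'

```text
clock: 4.47
eef_pos: [500.3, -46.5, 287.3]
tcp_rot: [0.0, 0.98, 0.198, 0.0]
force: [-0.1, 0.6, 0.2]
grip_width: 9.3
grasp_force: 58.8
```

```bash
python3 - <<'E'
from h import *
o,M=st();im=snap("w4")
cv2.imwrite("pics/w4b.png",cv2.resize(im[75:325,225:425],(640,800)[:2] if 0 else (480,600),interpolation=cv2.INTER_CUBIC))
E
```

```text
t 4.47 tcp [500.3 -46.5 287.3] xang 22.85 zax [ 6.e-04 -3.e-04 -1.e+00] q6 50.3 F [-0.1  0.6  0.2] T [-0.04  0.   -0.04] w 9.3 g 58.8
```

View pics/w4b.png

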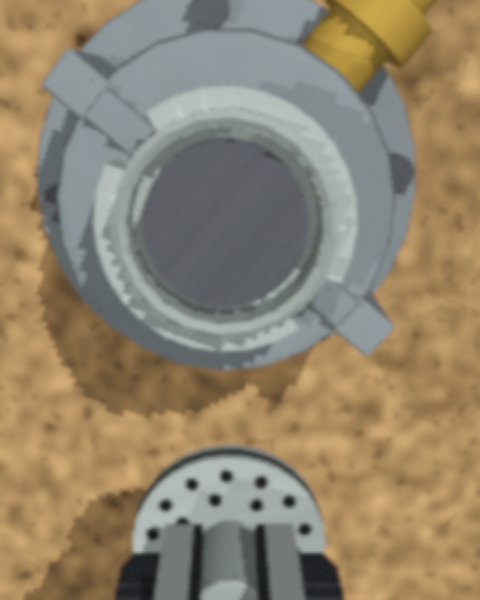

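```bash
python3 - <<'E'
from h import *
from scipy.optimize import least_squares
c=load("w4");o=np.array([500.3,-46.5]);a=np.radians(22.88);A=np.array([[np.cos(a),np.sin(a)],[np.sin(a),-np.cos(a)]])
W=lambda x,y,z:A@(onz("wrist",225+x/2.4-.3,75+y/2.4-.3,z,c)[:2]-o)
def fit(pts,z,r=None):
    P=np.array([W(x,y,z) for x,y in pts]);s=least_squares(lambda p:np.hypot(P[:,0]-p[0],P[:,1]-p[1])-(r or p[2]),[0,0,25]);print(s.x.round(2),s.fun.round(2));return s.x
f=fit([(93,225),(358,220),(225,86),(240,350),(155,112),(100,170),(295,325)],79);fit([(133,222),(315,222),(224,133),(224,312)],76);fit([(117,222),(325,222),(222,118),(222,325)],84)
print("mouth",o+A.T@f[:2]); 
fit([(132,535),(325,535),(228,454),(152,490),(305,490)],109.5);fit([(132,540),(325,540),(228,454),(152,490),(305,490)],109.5,18)
for g in ([(155,115),(100,168)],[(355,280),(297,328)]):
    print([np.degrees(np.arctan2(*(A.T@(W(x,y,79)-f[:2]))[::-1])).round(1) for x,y in g])
E
```

```text
[55.19 -0.35 26.08] [ 0.17  0.58  0.11  0.22 -0.83  0.49 -0.74]
[-41705.42   1323.48  41781.31] [  0.93  -0.24  17.71 -18.4 ]
[-80673.27   7204.53  81050.28] [  2.13  -1.46  19.55 -20.21]
mouth [551.01141224 -24.72161287]
[ 0.25  0.45 18.03] [ 0.07  0.07  0.19 -0.17 -0.17]
[ 0.29  0.45 25.  ] [ 0.06  0.06  0.19 -0.16 -0.16]
[np.float64(55.3), np.float64(88.6)]
[np.float64(-90.0), np.float64(-122.0)]
```

Emit:
drive_tool --series '[[[2, -0.08, 0, 0, 0, 0, 1], [2, 0, 0, 0, 0, 0, 1], [1.5, 0, 0, 0, 0, 0, 1], [0, 0, 0.6, 0, 0, 0, 1], [0, 0, 0.4, 0, 0, 0, 1], [0, 0, 0.1, 0, 0, 0, 1], [0, 0, 0, 0, 0, 0, 1], [0, 0, 0, 0, 0, 0, 1]]]'

```text
clock: 5.18
eef_pos: [549.9, -24.0, 275.4]
tcp_rot: [-0.0, 0.98, 0.198, -0.0]
force: [0.0, -0.5, -0.8]
grip_width: 9.2
grasp_force: 58.8
```

Emit:
drive_tool --series '[[[0, 0, 0.15, 0, 0, 0, 1], [0, 0, 0.15, 0, 0, 0, 1], [0, 0, 0.1, 0, 0, 0, 1], [0, 0, 0.1, 0, 0, 0, 1], [0, 0, 0, 0, 0, 0, 1]]]'

```text
clock: 5.6
eef_pos: [550.6, -23.7, 270.5]
tcp_rot: [-0.0, 0.98, 0.199, -0.0]
force: [0.5, 1.0, -0.2]
grip_width: 9.2
grasp_force: 58.8
```

Emit:
drive_tool --series '[[[0, 0, 0.1, 0, 0, 0, 1], [0, 0, 0.1, 0, 0, 0, 1], [0, 0, 0, 0, 0, 0, 1], [0, 0, 0, 0, 0, 0, 1]]]'

```text
clock: 5.93
eef_pos: [550.7, -23.7, 268.6]
tcp_rot: [-0.0, 0.98, 0.199, -0.0]
force: [-0.5, 0.5, -0.8]
grip_width: 9.6
grasp_force: 58.8
```

Emit:
drive_tool --series '[[[0, 0, 0.1, 0, 0, 0, 1], [0, 0, 0.1, 0, 0, 0, 1], [0, 0, 0, 0, 0, 0, 1], [0, 0, 0, 0, 0, 0, 1]]]'

```text
clock: 6.27
eef_pos: [550.7, -23.7, 266.6]
tcp_rot: [-0.0, 0.98, 0.199, -0.0]
force: [-0.4, 1.1, -0.5]
grip_width: 9.1
grasp_force: 58.8
```

Emit:
drive_tool --series '[[[0, 0, 0.08, 0, 0, 0, 1], [0, 0, 0, 0, 0, 0, 1], [0, 0, 0, 0, 0, 0, 1]]]'

```text
clock: 6.52
eef_pos: [550.8, -23.7, 266.3]
tcp_rot: [0.0, 0.98, 0.199, 0.0]
force: [-1.0, 0.2, 1.1]
grip_width: 9.1
grasp_force: 58.9
```

Emit:
drive_tool --series '[[[0, 0, 0.08, 0, 0, 0, 1], [0, 0, 0, 0, 0, 0, 1], [0, 0, 0, 0, 0, 0, 1]]]'

```text
clock: 6.77
eef_pos: [550.8, -23.7, 265.6]
tcp_rot: [0.0, 0.98, 0.199, 0.0]
force: [-2.0, 1.2, 3.8]
grip_width: 9.5
grasp_force: 59.0
```

Emit:
drive_tool --series '[[[0, 0, 0.06, 0, 0, 0, 1], [0, 0, 0, 0, 0, 0, 1], [0, 0, 0, 0, 0, 0, 1]]]'

```text
clock: 7.02
eef_pos: [550.8, -23.7, 265.1]
tcp_rot: [0.0, 0.98, 0.199, 0.0]
force: [-2.4, -0.3, 5.4]
grip_width: 9.2
grasp_force: 59.2
```

The disk is on the spring, so I'll release it and rise.

Emit:
drive_tool --series '[[[0, 0, -0.06, 0, 0, 0, 1], [0, 0, 0, 0, 0, 0, 0.9], [0, 0, 0, 0, 0, 0, 0.8], [0, 0, 0, 0, 0, 0, 0.7], [0, 0, 0, 0, 0, 0, 0.6], [0, 0, 0, 0, 0, 0, 0.6], [0, 0, -0.5, 0, 0, 0, 0.6], [0, 0, -1, 0, 0, 0, 0.6], [0, 0, -3, 0, 0, 0, 0.5], [0, 0, -3, 0, 0, 0, 0.5]]]'

```text
clock: 7.85
eef_pos: [550.2, -23.6, 340.2]
tcp_rot: [-0.001, 0.98, 0.199, -0.001]
force: [0.3, 0.2, -1.0]
grip_width: 42.7
grasp_force: 0.0
```

Emit:
drive_tool --series '[[[-3, 0, 0, 0, 0, 0, 0.3], [-2.5, 0, 0, 0, 0, 0, 0], [0, 0, 0, 0, 0, 0, 0], [0, 0, 0, 0, 0, 0, 0], [0, 0, 0, 0, 0, 0, 0]]]'

```text
clock: 8.27
eef_pos: [500.3, -45.2, 341.1]
tcp_rot: [0.0, 0.98, 0.198, 0.001]
force: [-0.4, 0.4, 0.4]
grip_width: 85.2
grasp_force: 0.0
```

```bash
python3 - <<'E'
from h import *
o,M=st();im=snap("w5");c=load("w5")
p=proj("wrist",(551,-24.7,85),c).astype(int);x0,y0=p[0]-60,max(p[1]-60,0);print(x0,y0,[proj("wrist",(551,-24.7,z),c).round(1) for z in (85,88,110)])
cv2.imwrite("pics/w5b.png",cv2.resize(im[y0:y0+120,x0:x0+120],(480,480),interpolation=cv2.INTER_CUBIC))
E
```

```text
t 8.27 tcp [500.3 -45.2 341.1] xang 22.88 zax [ 2.e-03 -4.e-04 -1.e+00] q6 50.4 F [-0.4  0.4  0.4] T [ 0.    0.03 -0.01] w 85.2 g 0.0
260 97 [array([320.4, 158. ]), array([320.4, 158.6]), array([320.5, 163.6])]
```

View pics/w5b.png

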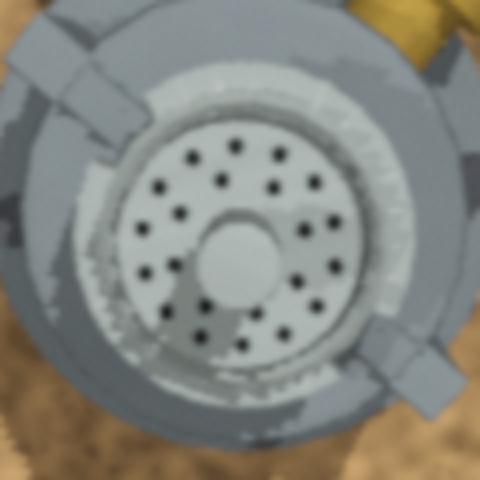

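The disk sits flat and centred: stud top at crop (240,265), predicted (241,266). Next I'll go over the ring.

Emit:
drive_tool --series '[[[1.3, -3.5, 0, 0, 0, 0, 0], [1.3, -3.5, 0, 0, 0, 0, 0], [1.3, -3.5, 0, 0, 0, 0, 0], [1.3, -3.5, 0, 0, 0, 0, 0], [1.3, -3.5, 0, 0, 0, 0, 0], [1.3, -3.5, 0, 0, 0, 0, 0], [1.3, -3.5, 0, 0, 0, 0, 0], [1.3, -3.5, 0, 0, 0, 0, 0], [1.4, -3.4, 0, 0, 0, 0, 0]]]'

```text
clock: 9.07
eef_pos: [486.4, 292.8, 340.1]
tcp_rot: [-0.0, 0.98, 0.199, 0.0]
force: [0.8, -0.5, 1.0]
grip_width: 85.3
grasp_force: 0.0
```

Emit:
drive_tool --series '[[[0, 0, 0, 0, 0, -7, 0], [0, 0, 0, 0, 0, -7, 0], [0, 0, 0, 0, 0, -7, 0], [0, 0, 0, 0, 0, -7, 0], [0, 0, 0, 0, 0, -7, 0], [0, 0, 0, 0, 0, -7, 0], [0, 0, 0, 0, 0, -7, 0], [0, 0, 0, 0, 0, -7, 0], [0, 0, 0, 0, 0, -7, 0], [0, 0, 0, 0, 0, -7, 0]]]'

```text
clock: 9.9
eef_pos: [487.0, 290.8, 340.0]
tcp_rot: [-0.0, 0.687, 0.727, -0.0]
force: [-0.0, -0.2, -0.4]
grip_width: 85.1
grasp_force: 0.0
```

Emit:
drive_tool --series '[[[0, 0, 0, 0, 0, -7, 0], [0, 0, 0, 0, 0, -7, 0], [0, 0, 0, 0, 0, -7, 0], [0, 0, 0, 0, 0, -7, 0], [0, 0, 0, 0, 0, -7, 0], [0, 0, 0, 0, 0, -7, 0], [0, 0, 0, 0, 0, -7, 0], [0, 0, 0, 0, 0, -7, 0], [0, 0, 0, 0, 0, -7, 0], [0, 0, 0, 0, 0, -7, 0]]]'

```text
clock: 10.73
eef_pos: [487.0, 290.8, 340.0]
tcp_rot: [-0.0, 0.145, 0.989, 0.0]
force: [-0.4, -0.3, 0.6]
grip_width: 85.5
grasp_force: 0.0
```

Emit:
drive_tool --series '[[[0, 0, 0, 0, 0, -5.6, 0], [0, 0, 0, 0, 0, 0, 0], [0, 0, 0, 0, 0, 0, 0], [0, 0, 0, 0, 0, 0, 0], [0, 0, 0, 0, 0, 0, 0]]]'

```text
clock: 11.15
eef_pos: [486.6, 290.3, 340.0]
tcp_rot: [-0.0, 0.101, 0.995, -0.0]
force: [-0.6, 1.1, 0.3]
grip_width: 85.3
grasp_force: 0.0
```

```bash
python3 - <<'E'
from h import *
o,M=st();im=snap("w6");c=load("w6")
p=proj("wrist",(487.4,290,22),c).astype(int);x0,y0=p[0]-75,max(p[1]-75,0);print(x0,y0,p)
cv2.imwrite("pics/w6b.png",cv2.resize(im[y0:y0+150,x0:x0+150],(600,600),interpolation=cv2.INTER_CUBIC))
E
```

```text
t 11.15 tcp [486.6 290.3 340. ] xang 168.44 zax [-2.e-04 -0.e+00 -1.e+00] q6 -57.9 F [-0.6  1.1  0.3] T [ 0.01  0.03 -0.03] w 85.3 g 0.0
246 146 [321 221]
```

View pics/w6b.png

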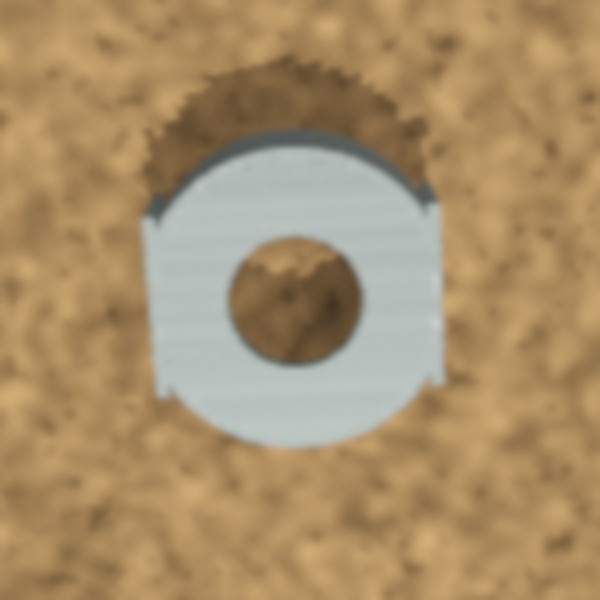

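```bash
python3 - <<'E'
from h import *
c=load("w6")
W=lambda x,y,z:onz("wrist",246+x/4-.4,146+y/4-.4,z,c)[:2]
h=np.mean([W(x,y,22) for x,y in((228,301),(364,301),(296,236),(296,366))],0);print(h)
for a,b in(((145,217),(158,398)),((440,205),(443,385))):
    A,B=W(*a,22),W(*b,22);d=A-B;print(np.degrees(np.arctan2(*d[::-1])),np.linalg.norm(d),A,B)
P=[W(*q,22) for q in((145,217),(158,398),(440,205),(443,385))];print(np.mean(P,0),np.linalg.norm(P[0]-P[2]))
go((h[0],h[1],178),168.4)
E
```

```text
[486.79742976 288.53052854]
170.57814245280684 38.4312126325731 [463.61603652 262.58435902] [501.52880376 256.29308058]
171.1996599987691 38.01890574912655 [472.94698556 320.54158384] [510.51831273 314.7250068 ]
[487.15253464 288.53600756] 58.703547758136004
t 11.2 tcp [486.6 290.2 340.1] xang 168.45 zax [-1.e-04  0.e+00 -1.e+00] q6 -57.9 F [ 0.1  0.  -1. ] T [-0.01 -0.01 -0.04] w 85.1 g 0.0
left shift cm [-0.05 -0.16 16.21]  turn z 0.05
```

Flats run at about 170.9° and the centre is (487.0,288.5). The spacing measures 58.7 and the length 38, which agrees with the given sizes. I'll align and descend.

Emit:
drive_tool --series '[[[-0.05, -0.16, 0, 0, 0, -2.4, 0], [0, 0, 3.5, 0, 0, 0, 0], [0, 0, 3.5, 0, 0, 0, 0], [0, 0, 3.5, 0, 0, 0, 0], [0, 0, 2.5, 0, 0, 0, 0], [0, 0, 2, 0, 0, 0, 0], [0, 0, 0.8, 0, 0, 0, 0], [0, 0, 0.5, 0, 0, 0, 0], [0, 0, 0.5, 0, 0, 0, 0], [0, 0, 0, 0, 0, 0, 0]]]'

```text
clock: 12.03
eef_pos: [487.0, 288.5, 172.5]
tcp_rot: [0.0, 0.079, 0.997, 0.0]
force: [-0.4, 0.5, 0.5]
grip_width: 85.2
grasp_force: 0.0
```

Emit:
drive_tool --series '[[[0, 0, 0, 0, 0, 0, 0.1], [0, 0, 0, 0, 0, 0, 0.2], [0, 0, 0, 0, 0, 0, 0.25], [0, 0, 0, 0, 0, 0, 0.3], [0, 0, 0, 0, 0, 0, 0.4], [0, 0, 0, 0, 0, 0, 0.6], [0, 0, 0, 0, 0, 0, 1], [0, 0, 0, 0, 0, 0, 1], [0, 0, 0, 0, 0, 0, 1]]]'

```text
clock: 12.78
eef_pos: [487.4, 288.8, 173.7]
tcp_rot: [0.001, 0.079, 0.997, 0.001]
force: [-1.5, 0.5, 5.5]
grip_width: 57.5
grasp_force: 65.8
```

```bash
python3 -c "
from h import *
st()"
```

```text
t 12.78 tcp [487.4 288.8 173.7] xang 170.91 zax [ 0.0023  0.0011 -1.    ] q6 -60.5 F [-1.5  0.5  5.5] T [0.13 0.16 0.04] w 57.5 g 65.8
```

Emit:
drive_tool --series '[[[0, 0, -1, 0, 0, 0, 1], [0, 0, -3, 0, 0, 0, 1], [0, 0, -3, 0, 0, 0, 1], [0, 0, -3, 0, 0, 0, 1], [0, 0, -3, 0, 0, 0, 1], [0, 0, 0, 0, 0, 0, 1], [0, 0, 0, 0, 0, 0, 1]]]'

```text
clock: 13.37
eef_pos: [487.0, 288.5, 304.4]
tcp_rot: [0.002, 0.079, 0.997, 0.001]
force: [-0.2, -0.2, -1.8]
grip_width: 57.9
grasp_force: 65.1
```

Emit:
drive_tool --series '[[[-1.25, -3.32, 0, 0, 0, 0, 1], [-1.25, -3.32, 0, 0, 0, 0, 1], [-1.25, -3.32, 0, 0, 0, 0, 1], [-1.25, -3.32, 0, 0, 0, 0, 1], [-1.25, -3.32, 0, 0, 0, 0, 1], [-1.25, -3.32, 0, 0, 0, 0, 1], [-1.25, -3.32, 0, 0, 0, 0, 1], [-1.25, -3.32, 0, 0, 0, 0, 1], [-1.25, -3.32, 0, 0, 0, 0, 1], [0, 0, 0, 0, 0, 4.2, 1]]]'

```text
clock: 14.2
eef_pos: [550.6, -29.4, 299.9]
tcp_rot: [-0.001, 0.119, 0.993, -0.001]
force: [0.1, -0.0, -1.6]
grip_width: 57.6
grasp_force: 65.2
```

Emit:
drive_tool --series '[[[0, 0, 0, 0, 0, 4.2, 1], [0, 0, 0, 0, 0, 0, 1], [0, 0, 0, 0, 0, 0, 1], [0, 0, 0, 0, 0, 0, 1], [0, 0, 0, 0, 0, 0, 1]]]'

```text
clock: 14.62
eef_pos: [550.2, -23.9, 301.3]
tcp_rot: [-0.001, 0.151, 0.989, 0.0]
force: [0.3, 0.3, -1.8]
grip_width: 57.5
grasp_force: 65.2
```

```bash
python3 - <<'E'
from h import *
go((551.4,-24.4,256),162.5)
im=snap("w7");cv2.imwrite("pics/w7b.png",im[100:460,80:560])
E
```

```text
t 14.62 tcp [550.2 -23.9 301.3] xang 162.61 zax [-1.6e-03  3.0e-04 -1.0e+00] q6 -85.7 F [ 0.3  0.3 -1.8] T [ 0.   -0.05 -0.  ] w 57.5 g 65.2
left shift cm [-0.14 -0.01  4.53]  turn z 0.11
```

View pics/w7b.png

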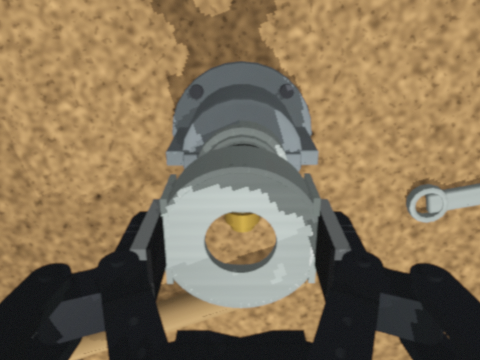

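The ring is level in the grip, hole centre about (321,341) in the full frame. I'll check that against the tool axis.

```bash
python3 - <<'E'
from h import *
c=load("w7");o,M=st();p=onz("wrist",320.5,341,149.6,c);print(M.T@(p-o["eef_pos"]))
for a,b in((285,301),(357,301)):pass
for u,v in((284.5,338),(357,338),(320.5,310.5),(320.5,372)): print(M.T@(onz("wrist",u,v,149.6,c)-o["eef_pos"]))
go((551.2,-24.3,256),162.5)
E
```

```text
t 14.67 tcp [550.3 -23.9 301.6] xang 162.6 zax [-1.e-03  2.e-04 -1.e+00] q6 -85.6 F [ 0.3 -0.3 -1.2] T [ 0.02  0.01 -0.06] w 58.0 g 65.2
[  0.74626354  -1.31910921 152.01100611]
[  2.08257089 -15.15781833 152.01340077]
[  2.10768551  12.70840986 152.01127147]
[ 14.08484755  -1.33691298 152.02423177]
[-13.69160589  -1.29983817 151.99669048]
t 14.67 tcp [550.3 -23.9 301.6] xang 162.6 zax [-1.e-03  2.e-04 -1.e+00] q6 -85.6 F [ 0.3 -0.3 -1.2] T [ 0.02  0.01 -0.06] w 58.0 g 65.2
left shift cm [-0.1  -0.01  4.56]  turn z 0.1
```

Emit:
drive_tool --series '[[[-0.1, 0, 1, 0, 0, 0, 1], [0, 0, 1, 0, 0, 0, 1], [0, 0, 1, 0, 0, 0, 1], [0, 0, 0.7, 0, 0, 0, 1], [0, 0, 0.2, 0, 0, 0, 1], [0, 0, 0, 0, 0, 0, 1], [0, 0, 0, 0, 0, 0, 1]]]'

```text
clock: 15.25
eef_pos: [551.6, -24.8, 262.9]
tcp_rot: [-0.0, 0.152, 0.988, 0.0]
force: [1.2, 0.4, -0.9]
grip_width: 57.9
grasp_force: 65.2
```

Emit:
drive_tool --series '[[[0, 0, 0.1, 0, 0, 0, 1], [0, 0, 0.1, 0, 0, 0, 1], [0, 0, 0.1, 0, 0, 0, 1], [0, 0, 0.1, 0, 0, 0, 1], [0, 0, 0, 0, 0, 0, 1], [0, 0, 0, 0, 0, 0, 1]]]'

```text
clock: 15.75
eef_pos: [551.5, -24.8, 259.2]
tcp_rot: [0.0, 0.152, 0.988, 0.0]
force: [-0.2, -0.7, -0.9]
grip_width: 57.6
grasp_force: 65.2
```

```bash
python3 -c "
from h import *
st()"
```

```text
t 15.75 tcp [551.5 -24.8 259.2] xang 162.5 zax [ 1.e-04  0.e+00 -1.e+00] q6 -85.6 F [-0.2 -0.7 -0.9] T [-0.01  0.06  0.02] w 57.6 g 65.2
```

Emit:
drive_tool --series '[[[0.03, 0.03, 0.1, 0, 0, 0, 1], [0, 0, 0.1, 0, 0, 0, 1], [0, 0, 0, 0, 0, 0, 1], [0, 0, 0, 0, 0, 0, 1]]]'

```text
clock: 16.08
eef_pos: [551.2, -24.3, 257.0]
tcp_rot: [-0.0, 0.152, 0.988, 0.0]
force: [-0.3, 0.0, -0.7]
grip_width: 57.7
grasp_force: 65.2
```

Emit:
drive_tool --series '[[[0, 0, 0.1, 0, 0, 0, 1], [0, 0, 0.1, 0, 0, 0, 1], [0, 0, 0, 0, 0, 0, 1], [0, 0, 0, 0, 0, 0, 1]]]'

```text
clock: 16.42
eef_pos: [551.3, -24.3, 255.0]
tcp_rot: [-0.0, 0.152, 0.988, 0.0]
force: [0.7, -0.3, -1.9]
grip_width: 57.6
grasp_force: 65.2
```

Emit:
drive_tool --series '[[[0, 0, 0.1, 0, 0, 0, 1], [0, 0, 0.1, 0, 0, 0, 1], [0, 0, 0, 0, 0, 0, 1], [0, 0, 0, 0, 0, 0, 1]]]'

```text
clock: 16.75
eef_pos: [551.3, -24.3, 253.0]
tcp_rot: [-0.0, 0.152, 0.988, 0.0]
force: [1.0, 0.4, -1.8]
grip_width: 57.8
grasp_force: 65.1
```

Emit:
drive_tool --series '[[[0, 0, 0.1, 0, 0, 0, 1], [0, 0, 0.1, 0, 0, 0, 1], [0, 0, 0, 0, 0, 0, 1], [0, 0, 0, 0, 0, 0, 1]]]'

```text
clock: 17.08
eef_pos: [551.3, -24.3, 251.0]
tcp_rot: [0.0, 0.152, 0.988, 0.0]
force: [1.3, 1.0, -1.9]
grip_width: 57.5
grasp_force: 65.1
```

Emit:
drive_tool --series '[[[0, 0, 0.1, 0, 0, 0, 1], [0, 0, 0.1, 0, 0, 0, 1], [0, 0, 0, 0, 0, 0, 1], [0, 0, 0, 0, 0, 0, 1]]]'

```text
clock: 17.42
eef_pos: [551.3, -24.3, 249.0]
tcp_rot: [0.0, 0.152, 0.988, 0.0]
force: [1.5, 0.7, -1.9]
grip_width: 57.7
grasp_force: 65.1
```

Emit:
drive_tool --series '[[[0, 0, 0.1, 0, 0, 0, 1], [0, 0, 0.1, 0, 0, 0, 1], [0, 0, 0, 0, 0, 0, 1], [0, 0, 0, 0, 0, 0, 1]]]'

```text
clock: 17.75
eef_pos: [551.3, -24.4, 247.1]
tcp_rot: [0.0, 0.152, 0.988, 0.0]
force: [1.3, 1.0, -1.3]
grip_width: 57.8
grasp_force: 65.2
```

Emit:
drive_tool --series '[[[0, 0, 0.1, 0, 0, 0, 1], [0, 0, 0.05, 0, 0, 0, 1], [0, 0, 0, 0, 0, 0, 1], [0, 0, 0, 0, 0, 0, 1]]]'

```text
clock: 18.08
eef_pos: [551.3, -24.3, 245.6]
tcp_rot: [0.0, 0.152, 0.988, 0.0]
force: [1.1, 1.3, -1.2]
grip_width: 57.8
grasp_force: 65.2
```

Emit:
drive_tool --series '[[[0, 0, 0.1, 0, 0, 0, 1], [0, 0, 0, 0, 0, 0, 1], [0, 0, 0, 0, 0, 0, 1]]]'

```text
clock: 18.33
eef_pos: [551.3, -24.4, 244.6]
tcp_rot: [0.0, 0.152, 0.988, 0.0]
force: [2.3, 1.3, -1.3]
grip_width: 57.8
grasp_force: 65.2
```

Emit:
drive_tool --series '[[[0, 0, 0.08, 0, 0, 0, 1], [0, 0, 0, 0, 0, 0, 1], [0, 0, 0, 0, 0, 0, 1]]]'

```text
clock: 18.58
eef_pos: [551.3, -24.4, 243.8]
tcp_rot: [0.0, 0.152, 0.988, 0.0]
force: [0.9, 1.1, -0.6]
grip_width: 57.9
grasp_force: 65.2
```

Emit:
drive_tool --series '[[[0, 0, 0.07, 0, 0, 0, 1], [0, 0, 0, 0, 0, 0, 1], [0, 0, 0, 0, 0, 0, 1]]]'

```text
clock: 18.83
eef_pos: [551.4, -24.4, 243.4]
tcp_rot: [0.0, 0.152, 0.988, 0.0]
force: [0.0, 1.2, 1.4]
grip_width: 57.9
grasp_force: 65.5
```

Emit:
drive_tool --series '[[[0, 0, 0.04, 0, 0, 0, 1], [0, 0, 0, 0, 0, 4, 1], [0, 0, 0, 0, 0, 4, 1], [0, 0, 0.02, 0, 0, 4, 1], [0, 0, 0, 0, 0, 0, 1]]]'

```text
clock: 19.25
eef_pos: [551.4, -24.3, 242.9]
tcp_rot: [0.0, 0.255, 0.967, 0.0]
force: [-0.6, 2.8, 1.7]
grip_width: 57.8
grasp_force: 65.7
```

```bash
python3 -c "
from h import *
st()"
```

```text
t 19.25 tcp [551.4 -24.3 242.9] xang 150.43 zax [ 5.e-04  2.e-04 -1.e+00] q6 -73.5 F [-0.6  2.8  1.7] T [ 0.34 -0.1  -0.06] w 57.8 g 65.7
```

Emit:
drive_tool --series '[[[0, 0, 0.02, 0, 0, 4, 1], [0, 0, 0.02, 0, 0, 4, 1], [0, 0, 0.02, 0, 0, 4, 1], [0, 0, 0, 0, 0, 0, 1]]]'

```text
clock: 19.58
eef_pos: [551.6, -24.2, 242.5]
tcp_rot: [0.001, 0.354, 0.935, 0.0]
force: [0.7, 2.4, 4.0]
grip_width: 58.0
grasp_force: 65.8
```

```bash
python3 -c "
from h import *
st()"
```

```text
t 19.58 tcp [551.6 -24.2 242.5] xang 138.53 zax [ 1.2e-03  2.0e-04 -1.0e+00] q6 -61.6 F [0.7 2.4 4. ] T [ 0.42 -0.09 -0.03] w 58.0 g 65.8
```

Emit:
drive_tool --series '[[[0, 0, 0.02, 0, 0, 4, 1], [0, 0, 0.02, 0, 0, 4, 1], [0, 0, 0.02, 0, 0, 4, 1], [0, 0, 0.02, 0, 0, 4, 1], [0, 0, 0, 0, 0, 0, 1]]]'

```text
clock: 20.0
eef_pos: [551.8, -24.4, 242.1]
tcp_rot: [0.001, 0.481, 0.877, 0.0]
force: [-0.5, 2.8, 4.1]
grip_width: 58.0
grasp_force: 66.0
```

```bash
python3 -c "
from h import *
st()"
```

```text
t 20.0 tcp [551.8 -24.4 242.1] xang 122.55 zax [ 1.8e-03 -1.0e-04 -1.0e+00] q6 -45.6 F [-0.5  2.8  4.1] T [ 0.4  -0.06 -0.11] w 58.0 g 66.0
```

Emit:
drive_tool --series '[[[0, 0, 0.02, 0, 0, 4, 1], [0, 0, 0.02, 0, 0, 4, 1], [0, 0, 0.02, 0, 0, 4, 1], [0, 0, 0, 0, 0, 0, 1]]]'

```text
clock: 20.33
eef_pos: [551.8, -24.3, 241.5]
tcp_rot: [0.001, 0.57, 0.822, 0.001]
force: [-0.9, 2.0, 3.9]
grip_width: 57.7
grasp_force: 66.0
```

```bash
python3 -c "
from h import *
st()"
```

```text
t 20.33 tcp [551.8 -24.3 241.5] xang 110.55 zax [ 1.6e-03  1.0e-04 -1.0e+00] q6 -33.6 F [-0.9  2.   3.9] T [ 0.44 -0.03 -0.15] w 57.7 g 66.0
```

Emit:
drive_tool --series '[[[0, 0, 0.02, 0, 0, 4, 1], [0, 0, 0.01, 0, 0, 4, 1], [0, 0, 0, 0, 0, 4, 1], [0, 0, 0, 0, 0, 4, 1], [0, 0, 0, 0, 0, 0, 1]]]'

```text
clock: 20.75
eef_pos: [551.7, -24.1, 241.2]
tcp_rot: [0.0, 0.678, 0.735, 0.001]
force: [0.4, 4.5, 5.7]
grip_width: 57.7
grasp_force: 66.0
```

```bash
python3 -c "
from h import *
st()"
```

```text
t 20.75 tcp [551.7 -24.1 241.2] xang 94.55 zax [ 1.5e-03  6.0e-04 -1.0e+00] q6 -17.6 F [0.4 4.5 5.7] T [ 0.52  0.   -0.14] w 57.7 g 66.0
```

Emit:
drive_tool --series '[[[0, 0, 0, 0, 0, 3, 1], [0, 0, 0, 0, 0, 2, 1], [0, 0, 0, 0, 0, 0, 1]]]'

```text
clock: 21.0
eef_pos: [551.8, -24.1, 241.2]
tcp_rot: [0.0, 0.709, 0.705, 0.001]
force: [-0.0, 4.1, 6.0]
grip_width: 57.7
grasp_force: 66.0
```

```bash
python3 -c "
from h import *
st()"
```

```text
t 21.0 tcp [551.8 -24.1 241.2] xang 89.63 zax [ 1.6e-03  5.0e-04 -1.0e+00] q6 -12.7 F [-0.   4.1  6. ] T [ 0.58  0.01 -0.13] w 57.7 g 66.0
```

Emit:
drive_tool --series '[[[0, 0, 0, 0, 0, 1.5, 1], [0, 0, 0, 0, 0, 1, 1], [0, 0, 0, 0, 0, 0, 1]]]'

```text
clock: 21.25
eef_pos: [551.8, -24.0, 241.2]
tcp_rot: [0.0, 0.724, 0.69, 0.001]
force: [-0.3, 4.1, 5.8]
grip_width: 57.5
grasp_force: 66.0
```

```bash
python3 -c "
from h import *
st()"
```

```text
t 21.25 tcp [551.8 -24.  241.2] xang 87.18 zax [ 1.6e-03  5.0e-04 -1.0e+00] q6 -10.2 F [-0.3  4.1  5.8] T [0.62 0.03 0.07] w 57.5 g 66.0
```

Emit:
drive_tool --series '[[[0, 0, -0.03, 0, 0, 0, 1], [0, 0, 0, 0, 0, 0, 0.25], [0, 0, 0, 0, 0, 0, 0.15], [0, 0, 0, 0, 0, 0, 0.05], [0, 0, 0, 0, 0, 0, 0], [0, 0, 0, 0, 0, 0, 0], [0, 0, 0, 0, 0, 0, 0]]]'

```text
clock: 21.83
eef_pos: [551.2, -24.6, 240.3]
tcp_rot: [-0.0, 0.725, 0.688, -0.0]
force: [0.1, 0.6, 1.1]
grip_width: 85.5
grasp_force: 0.0
```

Emit:
drive_tool --series '[[[0, 0, -0.5, 0, 0, 0, 0], [0, 0, -1.5, 0, 0, 0, 0], [0, 0, -3, 0, 0, 0, 0], [0, 0, -3, 0, 0, 0, 0], [-3, 0, -2, 0, 0, 0, 0], [-2.5, 0, 0, 0, 0, 0, 0], [0, 0, 0, 0, 0, 0, 0], [0, 0, 0, 0, 0, 0, 0], [0, 0, 0, 0, 0, 0, 0]]]'

```text
clock: 22.58
eef_pos: [548.1, -79.1, 340.1]
tcp_rot: [-0.001, 0.725, 0.688, -0.0]
force: [-0.6, -0.2, 0.5]
grip_width: 85.3
grasp_force: 0.0
```

```bash
python3 - <<'E'
from h import *
o,M=st();im=snap("w8");c=load("w8")
p=proj("wrist",(551.2,-24.3,89.6),c);print(p,[proj("wrist",(551.2,-24.3,z),c).round(1) for z in (89.6,107.7)])
# ring outline by brightness/low saturation
hsv=cv2.cvtColor(im,cv2.COLOR_BGR2HSV);x0,y0=(p-60).astype(int)
g=cv2.cvtColor(im,cv2.COLOR_BGR2GRAY)[y0:y0+120,x0:x0+120]
for v in range(0,120,4): print("".join("%X"%(k//16) for k in g[v,::2]))
E
```

```text
t 22.58 tcp [548.1 -79.1 340.1] xang 86.98 zax [-1.1e-03  7.0e-04 -1.0e+00] q6 -15.7 F [-0.6 -0.2  0.5] T [ 0.04  0.05 -0.  ] w 85.3 g 0.0
[323.40023199 159.6117602 ] [array([323.4, 159.6]), array([323.7, 163.8])]
766666555555433333556788899999998668888897788888889898766677
555555655665554456888889999999998688999888987788889899987788
455555555566555666666679AAABBBBBBBBAA99889999987889999999899
5555565555556566679ABBBBBBBBBBBBBBBBBBBBBA999999987865556689
555556555556668ABBBBBBBBBBBBBBBBBBBBBBBBBBBBBA99999755555568
5565555556669BBBBBBBBBBBBBBBBBBBBBBBBBBBBBBBBBBA999986555568
56566555669BBBBBBBBBBBBBBBBBBBBBBBBBBBBBBBBBBBBBBA9999866788
555555558BBBBBBBBBBBBBBBBBBBBBBBBBBBBBBBBBBBBBBBBBBA67888889
6666AB99BBBBBBBBBBBBBBBBBBBBBBBBBBBBBBBBBBBBBBBBBBBBA9BA8899
65669BBBBBBBBBBBBBBBBBBBBBBBBBBBBBBBBBBBBBBBBBBBBBBBBBBA9899
66659BBBBBBBBBBBBBBBBBBBBBA79A889AAABBBBBBBBBBBBBBBBBBBA9889
66559BBBBBBBBBBBBBBBBB96AAAA948BBBAA89BBBBBBBBBBBBBBBBBA9889
66569BBBBBBBBBBBBBBBAAAABBBBBABBBBA55A99BBBBBBBBBBBBBCBA8888
66559BCBBBBBBBBBBBA8688648ABBBA9ABBBBBA89BBBBBBBBBBBBCCA8876
66558BCBBBBBBBBBBB96688778876667
[... 243 characters left out ...]
BBBBBA6367ABBBBBBBBBBBDB97788
65544ABBBBBBBBBBBBBA76ABBA45AABBBAAAA8679BBBBBBBBBBBBCB86665
665449BBBBBBBBBBBBBBBA9AAABBBBAA8677668AABBBBBBBBBBBBBB75677
566549BBBBBBBBBBBBBBBBBA9789978987679AAABBBBBBBBBBBBBBA87666
766668BBBBBBBBBBBBBBBBBBBBBBBBBBBAAAAAABBBBBBBBBBBBBBBA76556
666668BAABBBBBBBBBBBBBBBBBBBBBBBBBBBBBBBBBBBBBBBBBBA9BA77776
5566678868BBBBBBBBBBBBBBBBBBBBBBBBBBBBBBBBBBBBBBBB9888888887
678767766679BBBBBBBBBBBBBBBBBBBBBBBBBBBBBBBBBBBBA88888788777
88899AA9988889BBBBBBBBBBBBBBBBBBBBBBBBBBBBBBBB98777888887778
88888998998888889BBBBBBBBBBBBBBBBBBBBBBBBBB98877777888777777
998888899988899999988ABBBBBBBBBBBBBBBBA987788888777888877666
888998999988999AAA989888888899899988888887777678887778887788
```

The ring outline is centred within a pixel of the prediction. The turn reached about 75° and the height held steady at 241.2, which matches home, so I'm handing the job in.

```bash
python3 -c "
from bench import ctrl
print(ctrl.sign_off())"
```

```text
the job is handed in; nothing more can be done
None
```

I handed the job in at about 22.6 s: the strainer disk sits flat in the mouth, and the ring nut is screwed about 75° clockwise onto its level stretch. Tool height before release put the nut at its home position, about 6.3 mm below the rim. I did not measure its height again after letting go, and the sign-off returned no verdict.

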